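# Put each lid on its kitchen pot

### The job

Put the four white lids back on the four open pots, each on the pot of its own shape and size, so that every lid is fully seated, level and lined up with its pot. Set the lids down gently rather than dropping them, leave the pots standing where they are, and do not disturb the kettle or the utensil crock.

Things in the scene. Friction and masses are not known exactly. Their poses are not given: they have to be found in the camera images.
- small_lid: Lid of the small round pot: white ceramic, round, plate 90 mm across, plug 62 mm across, about 0.12 kg; handle a round knob 24 mm across. Origin: centre of its underside. Above it: plug 0-12 mm (foot bevelled 4 mm), plate 12-20, handle 20-50. Starts right way up on the counter. Seated: plate on the rim, plug 12 mm into the mouth with 5 mm play all round.
- large_lid: Lid of the large round pot: white ceramic, round, plate 126 mm across, plug 98 mm across, about 0.2 kg; handle a round knob 24 mm across. Origin: centre of its underside. Above it: plug 0-12 mm (foot bevelled 4 mm), plate 12-20, handle 20-50. Starts right way up on the counter. Seated: plate on the rim, plug 12 mm into the mouth with 5 mm play all round.
- square_lid: Lid of the square pot: white ceramic, plate 96 x 96 mm, plug 68 x 68 mm, sides along its x and y, about 0.18 kg; handle a square knob 24 x 24 mm, sides along x and y. Origin: centre of its underside. Above it: plug 0-12 mm (foot bevelled 4 mm), plate 12-20, handle 20-50. Starts right way up on the counter. Seated: plate on the rim, plug 12 mm into the mouth with 5 mm play all round.
- oblong_lid: Lid of the oblong pot: white ceramic, plate 136 mm along its x and 86 mm along its y, plug 108 x 58 mm, about 0.18 kg; handle a bar 50 mm long in x and 18 mm wide in y. Origin: centre of its underside. Above it: plug 0-12 mm (foot bevelled 4 mm), plate 12-20, handle 20-50. Starts right way up on the counter. Seated: plate on the rim, plug 12 mm into the mouth with 5 mm play all round.
- small_pot: Small round pot, white ceramic, 84 mm across outside, mouth 72 mm, 55 mm high, 0.6 kg. Origin: centre of its underside, z up; stands loose on the counter, walls and floor 6 mm thick, open at the top. 
- large_pot: Large round pot, white ceramic, 120 mm across outside, mouth 108 mm, 80 mm high, 0.9 kg. Origin: centre of its underside, z up; stands loose on the counter, walls and floor 6 mm thick, open at the top. 
- square_pot: Square pot, white ceramic, 90 x 90 mm outside with sides along its x and y, mouth 78 x 78 mm, 75 mm high, 0.8 kg. Origin: centre of its underside, z up; stands loose on the counter, walls and floor 6 mm thick, open at the top. 
- oblong_pot: Oblong pot, white ceramic, 130 mm along its x and 80 mm along its y outside, mouth 118 x 68 mm, 60 mm high, 0.8 kg. Origin: centre of its underside, z up; stands loose on the counter, walls and floor 6 mm thick, open at the top. 
- kettle: Bystander: white kettle with a black hoop handle, 156 mm across, spout reaching 110 mm from its middle, 163 mm high, loose, at the left end of the work. Origin: centre of its underside.
- utensil_crock: Bystander: dark red crock 100 mm across and 110 mm high with wooden spoons standing to 196 mm, loose, at the right end of the work. Origin: centre of its underside.
Mind the look-alikes: they are no part of the job. Leave any brown look-alike of the small_lid alone.

How it is judged (in metres and radians):
At the end, for the whole second after the job is handed in: Each lid lies on its own pot, centred within 8 mm, at its seated height within 4 mm, level within 0.07 rad, the square and oblong lids turned in line with their pots within 0.25 rad (any of the equivalent turns); the pots stand upright on the counter; all released and at rest (horizontal distance between small_lid and small_pot below 0.008 m and z of small_lid in the frame of small_pot between 0.039 and 0.047 m and angle between each of small_lid, small_pot, large_lid, large_pot, square_lid, square_pot, oblong_lid, oblong_pot's own z axis and vertical below 0.07 rad and height (world z) of each of small_pot, large_pot, square_pot, oblong_pot below 0.005 m and linear speed of each of small_lid, small_pot, large_lid, large_pot, square_lid, square_pot, oblong_lid, oblong_pot below 0.02 m/s and horizontal distance between large_lid and large_pot below 0.008 m and z of large_lid in the frame of large_pot between 0.064 and 0.072 m and horizontal distance between square_lid and square_pot below 0.008 m and z of square_lid in the frame of square_pot between 0.059 and 0.067 m and horizontal distance between oblong_lid and oblong_pot below 0.008 m and z of oblong_lid in the frame of oblong_pot between 0.044 and 0.052 m and (angle between the x axis of square_lid and the x axis of square_pot, either way round below 0.25 rad or angle between the x axis of square_lid and the y axis of square_pot, either way round below 0.25 rad) and angle between the x axis of oblong_lid and the x axis of oblong_pot, either way round below 0.25 rad); the robot touches nothing.
It fails at once if a pot is moved more than 50 mm from where it stood (distance of any of small_pot, large_pot, square_pot, oblong_pot from where it was at the start of the episode above 0.05 m).
It fails at once if a lid is dropped or thrown (moves faster than 0.7 m/s untouched by the fingers: a free fall of more than about 25 mm) ((linear speed of small_lid above 0.7 m/s and contact force between the fingers and small_lid below 0.01 N) or (linear speed of large_lid above 0.7 m/s and contact force between the fingers and large_lid below 0.01 N) or (linear speed of square_lid above 0.7 m/s and contact force between the fingers and square_lid below 0.01 N) or (linear speed of oblong_lid above 0.7 m/s and contact force between the fingers and oblong_lid below 0.01 N)).
It fails at once if the kettle or the utensil crock is moved more than 30 mm (distance of any of kettle, utensil_crock from where it was at the start of the episode above 0.03 m).
It also fails if it takes over 106 s, if anything falls off the work surface, if the arm or the gripper's body presses on something with over 40 N, if the wrist force passes 120 N, or if a joint passes its speed limit or range.

### The arm

A 6-joint arm with a two-finger parallel gripper is mounted at the origin on the work surface. World frame = base frame: x ahead of the robot, y to its left, z up, the work surface at z = 0. Lengths are in mm, angles in rad, forces in N, time in s.
With the tool pointing down it reaches from about 275 to 1000 mm from the base axis. Payload 8.4 kg.
Tool frame: the origin (TCP) lies on the mounting face of the last link; the fingertips stand 173 mm ahead of it and the grasp point (between the pads) lies 155 mm ahead of it; z points along the fingers, y is the line along which they close (so a half turn about z gives the same grasp; the last joint's range is limited). The gripper opens to 85 mm and grips with 20 to 120 N. Pads are 22 mm wide; open, the fingers measure 114 mm over their backs; the gripper's body (76 mm by 85 mm) begins 54 mm behind the grasp point. The pads swing forward as they close: fully open they stand 13 mm farther back than shut.
Start: joints at [-1.169, 0.353, 1.633, -0, 1.155, -0.002], TCP at [245.572, -574.738, 404.681] pointing down, gripper open.
Joint ranges: [-2.63, 2.63], [-0.92, 2.1], [0.06, 2.66], [-1.3, 4.44], [0, 2.69], [-3.02, 3.02]. Speed limits (rad/s): [2.22, 2.22, 2.79, 3.14, 3.14, 3.14].

### API

Orientations are given as [roll, pitch, yaw] about the fixed x, y, z axes, in that order (R = Rz(yaw) Ry(pitch) Rx(roll)).
In Python, from rig import r gives the robot as it stands.
- The arm moves only by the tool apply_moves, never from a script. Its argument "deltas" is a list of rows, each an object with "claw": the gripper command: -1 is fully open, 1 is shut, values between are in proportion; "delta_pos": the shift along the tool's x, y, z in cm, a list of three; "yaw": the turn about the tool's z in rad. In form: [{"claw": claw, "delta_pos": [tx, ty, tz], "yaw": yaw}, ...]. A call has 1 to 8 rows; each row shifts and turns the commanded pose from where the row before left it, along the tool's axes as they then stand; what a row does not reach is not made up. A row lasts 1/8 s, in which the tool goes at most 62.5 mm and 10.7 degrees, less where a joint would pass 70% of its speed; a pose out of reach is approached as far as the arm can. A call with a gripper value outside its range is refused whole. The fingers move at their own pace and stop on an object; "grip_force" is the grip in N (left out, the last holds). Time passes only in rows, so rows that do not move let the fingers close. It gives the time, the measured TCP pose, the force, the opening and the grip force at its end, in the units of the state.
- r.sense(): the state, without advancing time (a new reading comes with each control period).
- r.grab_frame(name): name is "side" or "top" or "wrist"; returns a dict with "img" (480x640x3 uint8, blue, green, red), "z_map" (480x640 float32, mm along the optical axis (not along the pixel's ray), 0 where there is no reading), "fx", "fy", "cx", "cy" (pixels), "eye" and "rotation" of the camera in the world; the wrist camera has in their place "T_tool_cam" (4x4, takes a point from camera to tool coordinates, whose origin is the TCP and whose axes are the flange's). Camera axes: x right, y up, looking along -z (the intrinsics and any distortion apply to the point x, -y, -z); pixel columns grow to the right and rows downward; lengths in mm; the calibration is good to about 2 mm. A picture is of the moment at which its call begins: read the wrist's pose just before it.
- r.sign_off(): hands the job in; it is judged then, once.
The state is a dict: "clock": time; "qpos": joint angles; "qvel": joint speeds; "joint_efforts": joint torques, N m; "eef_pos": TCP position; "tcp_rot": TCP orientation; "contact_force": force on the tool from outside, world axes, zero at the start; "wrist_torque": the same for the moment, N m; "opening": opening from 0.0 (shut) to 1.0 (fully open); "grasp_force": force on a finger pad.
Only numpy, scipy, OpenCV 4.12 (cv2) and the standard library are available. Lean on these libraries where they do the work, as an engineer would, in place of code of your own. Each camera call takes 0.05 s, during which the arm holds its last target. There are 200 camera calls.

## Working session

There is one attempt and no reset: what is moved stays moved. The work goes in short steps, Python scripts to look and compute and a tool call to move; the robot and the scene stay as the last step left them, time stands still between calls to the robot, and variables do not carry over. Pictures are saved under pics/ and viewed, at most 14 in all, crops included, and the job is handed in when it is done.

Besides the shell and the picture viewer there is one more tool, called in YAML: its name, and indented under it one key for each argument. apply_moves: Moves the arm, as the interface text tells. Its arguments: {"type":"object","properties":{"deltas":{"type":"array"},"grip_force":{"type":"number"}},"required":["deltas"]}

```bash
mkdir -p pics; ls; python3 - <<'E'
from rig import r
import cv2,pickle
s=r.sense();print({k:s[k] for k in('clock','eef_pos','tcp_rot','opening')})
for n in('top','side'):
    f=r.grab_frame(n);cv2.imwrite(f'pics/{n}0.png',f['img']);pickle.dump(f,open(f'pics/{n}0.pkl','wb'))
    print(n,f['eye'],f['rotation'],f['fx'],f['fy'],f['cx'],f['cy'],[k for k in f])
E
```

```text
pics
{'clock': 0.0, 'eef_pos': array([ 245.50045336, -574.51778448,  403.94058328]), 'tcp_rot': array([-3.14018036e+00,  7.29917767e-06,  4.03823586e-01]), 'opening': 1.0028914595193978}
top [ 312.27727902   -9.58220744 1733.50958888] [ 0.15661193 -0.00418291 -1.54555909] 572.6541830148938 572.6541830148938 315.7484044625136 241.66922228013405 ['img', 'z_map', 'fx', 'fy', 'cx', 'cy', 'eye', 'rotation']
side [  382.27745757 -1366.15244175  1136.54528163] [ 0.91206472 -0.0124738  -0.13803778] 565.8722412319416 565.8722412319416 318.6903999249474 242.21991357475918 ['img', 'z_map', 'fx', 'fy', 'cx', 'cy', 'eye', 'rotation']
```

View pics/top0.png

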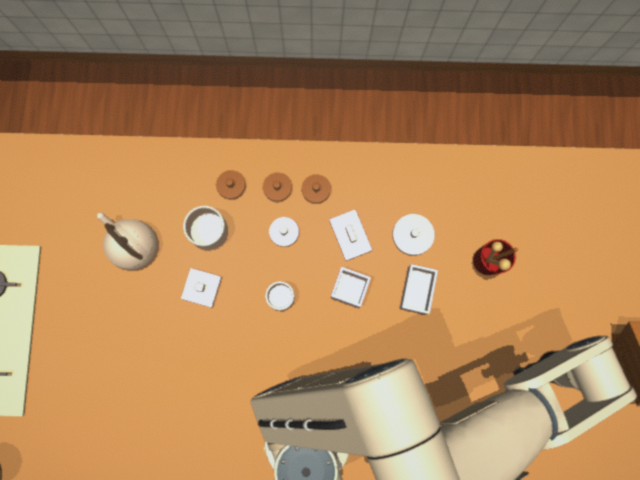

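View pics/side0.png

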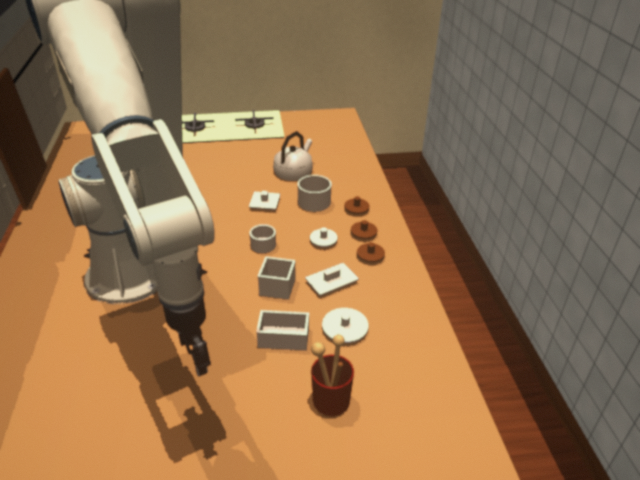

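The top view shows:
- **Lids:** square (201,288), small (284,232), oblong (351,235) and large (414,234).
- **Pots:** large (205,228), small (280,296), square (351,288) and oblong (420,290).
- **Bystanders:** kettle (131,245), crock (495,257) and three brown lids at about row 185.

The side view agrees, with the same order from far to near.

```bash
cat > h.py <<'E'
import numpy as np,cv2
from scipy.spatial.transform import Rotation as R
def pose(f,s=None):
    if 'eye' in f: return R.from_euler('xyz',f['rotation']).as_matrix(),np.array(f['eye'])
    T=np.array(f['T_tool_cam']);Rt=R.from_euler('xyz',s['tcp_rot']).as_matrix()
    return Rt@T[:3,:3],Rt@T[:3,3]+s['eef_pos']
def ray(f,uv,z,s=None):
    Rc,e=pose(f,s);uv=np.asarray(uv,float).reshape(-1,2)
    d=np.c_[(uv[:,0]-f['cx'])/f['fx'],-(uv[:,1]-f['cy'])/f['fy'],-np.ones(len(uv))]@Rc.T
    return e+d*((z-e[2])/d[:,2])[:,None]
def cloud(f,s=None):
    Rc,e=pose(f,s);v,u=np.mgrid[:480,:640];z=f['z_map']
    return np.stack([(u-f['cx'])/f['fx']*z,-(v-f['cy'])/f['fy']*z,-z],-1)@Rc.T+e
E
python3 - <<'E'
from h import *
import pickle
f=pickle.load(open('pics/top0.pkl','rb'))
P=cloud(f)
hsv=cv2.cvtColor(f['img'],cv2.COLOR_BGR2HSV)
obj={'square_lid':(201,288,20),'small_lid':(284,232,20),'oblong_lid':(351,235,20),'large_lid':(414,234,20),'large_pot':(205,228,80),'small_pot':(280,296,55),'square_pot':(351,288,75),'oblong_pot':(420,290,60),'kettle':(131,245,100),'crock':(495,257,110)}
sat=(hsv[...,1]<90).astype(np.uint8)
for n,(u,v,h) in obj.items():
    w=np.zeros((480,640),np.uint8);w[v-30:v+30,u-30:u+30]=1
    if h==20: m=sat&w
    else: m=((abs(P[...,2]-h)<12)&(w>0)).astype(np.uint8)
    c=max(cv2.findContours(m,0,2)[0],key=cv2.contourArea)
    q=ray(f,c.reshape(-1,2),h)[:,:2].astype(np.float32)
    rc=cv2.minAreaRect(q);(cx,cy),rad=cv2.minEnclosingCircle(q)
    print(n,np.round(rc[0],1),np.round(rc[1],1),round(rc[2],1),'circ',round(cx,1),round(cy,1),round(rad*2,1), 'zmed',np.round(np.median(P[...,2][m>0]),1),P[v-30:v+30,u-30:u+30,2].max().round())
E
```

```text
square_lid [436.3 330.3] [100.   98.7] 75.3 circ 435.7 331.1 134.1 zmed 20.1 1734.0
small_lid [611.9  88.8] [89.5 88.2] 1.7 circ 612.5 88.5 92.8 zmed 20.4 1734.0
oblong_lid [ 608.2 -114.1] [139.4  89.2] 22.8 circ 607.2 -114.2 157.5 zmed 20.3 1734.0
large_lid [ 614.5 -304.8] [123.3 128. ] 1.5 circ 614.6 -305.3 128.9 zmed 20.3 1734.0
large_pot [613.2 321.9] [116.4 117.9] 1.5 circ 612.5 320.6 122.2 zmed 78.6 1734.0
small_pot [417.   93.5] [81.7 82. ] 1.5 circ 416.6 93.0 84.2 zmed 53.6 1734.0
square_pot [ 445.9 -113. ] [90.  90.8] 71.7 circ 445.7 -112.3 124.0 zmed 74.5 1734.0
oblong_pot [ 446.3 -315.4] [ 82.  130.7] 78.5 circ 446.2 -316.9 151.0 zmed 59.3 1734.0
kettle [574.4 531.3] [81.8 42.2] 51.7 circ 561.6 541.3 82.2 zmed 91.6 1734.0
crock [ 548.8 -519. ] [ 73.4 101.4] 56.9 circ 541.7 -529.8 101.6 zmed 109.0 1734.0
```

Everything is located. The start yaw (0.404) already matches the oblong lid's bar, so I'll begin with that lid.

apply_moves:
  deltas:
    - {"claw": -1,"delta_pos": [4.3,-2.3,0.5],"yaw": 0}
    - {"claw": -1,"delta_pos": [4.3,-2.3,0.5],"yaw": 0}
    - {"claw": -1,"delta_pos": [4.3,-2.3,0.5],"yaw": 0}
    - {"claw": -1,"delta_pos": [4.3,-2.3,0.5],"yaw": 0}
    - {"claw": -1,"delta_pos": [4.3,-2.3,0.5],"yaw": 0}
    - {"claw": -1,"delta_pos": [4.3,-2.3,0.5],"yaw": 0}
    - {"claw": -1,"delta_pos": [4.3,-2.3,0.5],"yaw": 0}
    - {"claw": -1,"delta_pos": [4.3,-2.3,0.5],"yaw": 0}
  grip_force: 50

```text
clock: 1.1
eef_pos: [490.4, -269.0, 364.4]
tcp_rot: [-3.141, 0.0, 0.404]
contact_force: [-0.3, -0.2, 0.1]
opening: 1.001
grasp_force: 0.0
```

apply_moves:
  deltas:
    - {"claw": -1,"delta_pos": [4.3,-2.4,0.5],"yaw": 0}
    - {"claw": -1,"delta_pos": [4.3,-2.4,0.5],"yaw": 0}
    - {"claw": -1,"delta_pos": [4.3,-2.4,0.5],"yaw": 0}
    - {"claw": -1,"delta_pos": [4.2,-2.4,0.5],"yaw": 0}
    - {"claw": -1,"delta_pos": [0,0,0],"yaw": 0}
    - {"claw": -1,"delta_pos": [0,0,0],"yaw": 0}

```text
clock: 1.85
eef_pos: [608.8, -114.9, 344.2]
tcp_rot: [-3.141, 0.001, 0.404]
contact_force: [0.8, 0.1, 0.1]
opening: 0.999
grasp_force: 0.0
```

```bash
cat >> h.py <<'E'
def go(s,x,y,z):
    "tool-frame shift in cm from the state's pose to world x,y,z"
    Rt=R.from_euler('xyz',s['tcp_rot']).as_matrix()
    return np.round(Rt.T@(np.array([x,y,z])-s['eef_pos'])/10,2)
E
python3 - <<'E'
from h import *
from rig import r
import pickle
s=r.sense();f=r.grab_frame('wrist');pickle.dump((s,f),open('pics/w1.pkl','wb'));cv2.imwrite('pics/w1.png',f['img'])
print(s['clock'],s['eef_pos'],s['tcp_rot'],s['contact_force'],go(s,608,-114,195));print(f['T_tool_cam'],f['fx'])
E
```

```text
1.85 [ 608.77552345 -114.94755564  344.23888205] [-3.14120472e+00  1.12739261e-03  4.04490096e-01] [0.79692603 0.11792188 0.11460467] [-0.02 -0.11 14.92]
[[-4.77239651e-04  9.49503361e-01  3.13756498e-01  7.99823397e+01]
 [ 9.99999875e-01  4.06765637e-04  2.90079257e-04  3.15479024e-02]
 [ 1.47805867e-04  3.13756597e-01 -9.49503437e-01  3.17252201e+01]
 [ 0.00000000e+00  0.00000000e+00  0.00000000e+00  1.00000000e+00]] 405.7960542446443
```

View pics/w1.png

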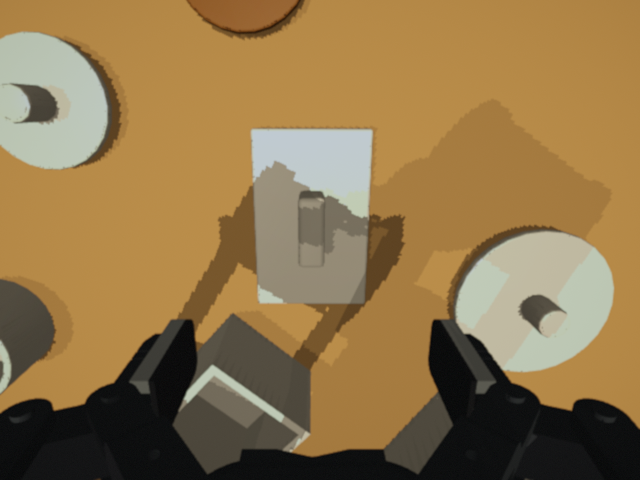

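The wrist view shows the oblong lid centred, with plate corners near (251,128), (373,128), (366,304) and (258,303) and the bar at (311,230). It is square to the fingers. I'll refine the centre from those corners.

```bash
cat >> h.py <<'E'
def lid(f,s,u,v,h=20,satmax=90,win=150):
    "plate outline of the lid around pixel u,v cast on z=h"
    m=(cv2.cvtColor(f['img'],cv2.COLOR_BGR2HSV)[...,1]<satmax).astype(np.uint8)
    m&=(abs(cloud(f,s)[...,2]-h-5)<38).astype(np.uint8)
    m=cv2.morphologyEx(m,cv2.MORPH_OPEN,np.ones((5,5),np.uint8))
    c=[c for c in cv2.findContours(m,0,2)[0] if cv2.pointPolygonTest(c,(u,v),False)>=0][0]
    q=ray(f,c.reshape(-1,2),h,s)[:,:2].astype(np.float32)
    rc=cv2.minAreaRect(q);e=cv2.minEnclosingCircle(q)
    return np.round(rc[0],1),np.round(rc[1],1),round(rc[2],1),np.round(e[0],1),round(2*e[1],1)
E
python3 - <<'E'
from h import *
import pickle
s,f=pickle.load(open('pics/w1.pkl','rb'))
print(ray(f,[(251,128),(373,128),(366,304),(258,303)],20,s)[:,:2].mean(0))
print(lid(f,s,311,150));print(lid(f,s,540,260))
E
```

```text
[ 607.63495967 -115.04238255]
(array([ 607.5, -114.3]), array([134.9,  85.3]), 23.0, array([ 607.5, -114.4]), 157.5)
(array([ 617.6, -305.2]), array([127.7, 116.6]), 69.4, array([ 613.7, -303.9]), 128.1)
```

apply_moves:
  deltas:
    - {"claw": -1,"delta_pos": [-0.1,0,4.5],"yaw": 0}
    - {"claw": -1,"delta_pos": [0,0,4.5],"yaw": 0}
    - {"claw": -1,"delta_pos": [0,0,3.5],"yaw": 0}
    - {"claw": -1,"delta_pos": [0,0,2.3],"yaw": 0}
    - {"claw": -1,"delta_pos": [0,0,0],"yaw": 0}
    - {"claw": 1,"delta_pos": [0,0,0],"yaw": 0}
    - {"claw": 1,"delta_pos": [0,0,0],"yaw": 0}
    - {"claw": 1,"delta_pos": [0,0,0],"yaw": 0}
  grip_force: 50

```text
clock: 2.9
eef_pos: [608.5, -115.4, 197.7]
tcp_rot: [3.141, -0.001, 0.404]
contact_force: [-0.4, -0.7, -0.4]
opening: 0.376
grasp_force: 0.0
```

apply_moves:
  deltas:
    - {"claw": 1,"delta_pos": [0,0,0],"yaw": 0}
    - {"claw": 1,"delta_pos": [0,0,0],"yaw": 0}
    - {"claw": 1,"delta_pos": [0,0,0],"yaw": 0}
    - {"claw": 1,"delta_pos": [0,0,0],"yaw": 0}

```text
clock: 3.4
eef_pos: [608.6, -115.3, 197.5]
tcp_rot: [3.141, -0.001, 0.404]
contact_force: [-1.1, 0.1, 7.2]
opening: 0.201
grasp_force: 51.0
```

apply_moves:
  deltas:
    - {"claw": 1,"delta_pos": [0,0,-1.0],"yaw": 0}
    - {"claw": 1,"delta_pos": [0,0,-3.5],"yaw": 0.15}
    - {"claw": 1,"delta_pos": [0,0,-4.5],"yaw": 0.15}
    - {"claw": 1,"delta_pos": [0,0,-3.0],"yaw": 0.15}
    - {"claw": 1,"delta_pos": [0,0,0],"yaw": 0.155}
    - {"claw": 1,"delta_pos": [0,0,0],"yaw": 0}

```text
clock: 4.15
eef_pos: [608.0, -115.2, 317.3]
tcp_rot: [3.142, -0.0, -0.2]
contact_force: [-0.5, 1.0, -1.3]
opening: 0.206
grasp_force: 49.9
```

apply_moves:
  deltas:
    - {"claw": 1,"delta_pos": [-1.5,2.8,0],"yaw": 0}
    - {"claw": 1,"delta_pos": [-2.4,4.6,0],"yaw": 0}
    - {"claw": 1,"delta_pos": [-2.4,4.6,0],"yaw": 0}
    - {"claw": 1,"delta_pos": [-2.4,4.6,0],"yaw": 0}
    - {"claw": 1,"delta_pos": [-2.0,3.9,0],"yaw": 0}
    - {"claw": 1,"delta_pos": [-1.2,2.3,0],"yaw": 0}
    - {"claw": 1,"delta_pos": [0,0,0],"yaw": 0}
    - {"claw": 1,"delta_pos": [0,0,0],"yaw": 0}

```text
clock: 5.15
eef_pos: [446.2, -314.5, 316.4]
tcp_rot: [-3.141, 0.001, -0.2]
contact_force: [-0.5, 0.2, -1.7]
opening: 0.201
grasp_force: 49.9
```

```bash
python3 - <<'E'
from h import *
from rig import r
import pickle
s=r.sense();f=r.grab_frame('wrist');pickle.dump((s,f),open('pics/w2.pkl','wb'));cv2.imwrite('pics/w2.png',f['img'])
print(s['clock'],s['eef_pos'],s['tcp_rot'],s['contact_force'],s['opening'],go(s,446.3,-315.4,245.5))
E
```

```text
5.15 [ 446.23097373 -314.52448709  316.38905482] [-3.14102179e+00  5.15769238e-04 -1.99671921e-01] [-0.48356884  0.1753966  -1.74781377] 0.20067713904712206 [0.03 0.09 7.09]
```

View pics/w2.png

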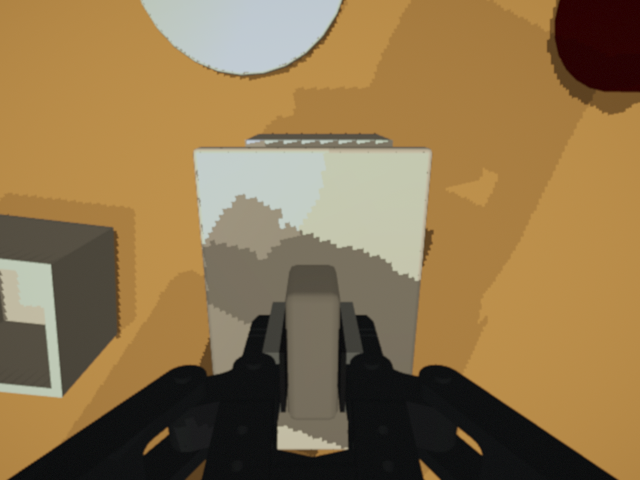

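The lid hangs level and square over the pot. The pot's far rim shows at cols 247–391, row 140, and the lid's far edge at cols 195–431, row 150. I'll check the offset from these edges.

```bash
python3 - <<'E'
from h import *
import pickle
s,f=pickle.load(open('pics/w2.pkl','rb'))
Rt=R.from_euler('xyz',s['tcp_rot']).as_matrix()
P=cloud(f,s)
print(np.round(P[[144,141,138,160],[319,319,319,319]],1),f['cx'],f['cy'])
a=ray(f,[(247,137),(391,137),(319,137)],60,s);b=ray(f,[(195,150),(431,150),(313,150)],s['eef_pos'][2]-197.5+20,s)
for q in (a,b): print(np.round((q-s['eef_pos'])@Rt,1))
E
```

```text
[[ 505.7 -330.5   59.1]
 [ 507.3 -330.8   59.3]
 [ 507.7 -331.1   43.4]
 [ 506.8 -329.5  137.4]] 312.2566086196876 242.1975607000861
[[ 65.4 -34.7 256.4]
 [ 65.3  42.6 256.3]
 [ 65.4   4.  256.4]]
[[ 66.1 -40.9 177.5]
 [ 66.1  42.1 177.4]
 [ 66.1   0.6 177.5]]
```

```bash
python3 - <<'E'
from h import *
import pickle
s,f=pickle.load(open('pics/w2.pkl','rb'))
Rt=R.from_euler('xyz',s['tcp_rot']).as_matrix()
P=cloud(f,s);T=(P-s['eef_pos'])@Rt
for lo,hi in((52,66),(125,148)):
    for row in (140,142,144) if lo==52 else (165,180,200):
        k=np.where((P[row,:,2]>lo)&(P[row,:,2]<hi))[0];k=k[(k>150)&(k<450)]
        print(row,k.min(),k.max(),np.round(T[row,[k.min(),k.max()],:2],1).tolist())
E
```

```text
140 245 392 [[63.7, -36.0], [63.6, 43.7]]
142 245 392 [[62.7, -36.1], [62.7, 43.4]]
144 245 392 [[61.7, -36.0], [61.6, 43.5]]
165 194 430 [[60.5, -42.6], [60.5, 42.9]]
180 196 429 [[55.2, -42.1], [55.1, 43.0]]
200 198 427 [[47.5, -42.3], [48.0, 42.5]]
```

apply_moves:
  deltas:
    - {"claw": 1,"delta_pos": [0.1,0.3,2.0],"yaw": 0}
    - {"claw": 1,"delta_pos": [0,0,2.5],"yaw": 0}
    - {"claw": 1,"delta_pos": [0,0,1.0],"yaw": 0}
    - {"claw": 1,"delta_pos": [0,0,0.5],"yaw": 0}
    - {"claw": 1,"delta_pos": [0,0,0.4],"yaw": 0}
    - {"claw": 1,"delta_pos": [0,0,0.4],"yaw": 0}
    - {"claw": 1,"delta_pos": [0,0,0.2],"yaw": 0}
    - {"claw": 1,"delta_pos": [0,0,0],"yaw": 0}

```text
clock: 6.2
eef_pos: [446.4, -318.1, 246.7]
tcp_rot: [3.142, -0.0, -0.201]
contact_force: [0.8, -0.7, -1.9]
opening: 0.206
grasp_force: 49.9
```

Still free, with about 1 mm to go. I'll settle it, release and rise.

apply_moves:
  deltas:
    - {"claw": 1,"delta_pos": [0,0,0.1],"yaw": 0}
    - {"claw": 1,"delta_pos": [0,0,0.1],"yaw": 0}
    - {"claw": 1,"delta_pos": [0,0,0],"yaw": 0}
    - {"claw": 1,"delta_pos": [0,0,0],"yaw": 0}

```text
clock: 6.7
eef_pos: [446.5, -318.1, 245.5]
tcp_rot: [3.141, -0.0, -0.201]
contact_force: [-1.9, 1.6, 6.9]
opening: 0.198
grasp_force: 51.2
```

apply_moves:
  deltas:
    - {"claw": -0.3,"delta_pos": [0,0,0],"yaw": 0}
    - {"claw": -0.3,"delta_pos": [0,0,0],"yaw": 0}
    - {"claw": -0.3,"delta_pos": [0,0,0],"yaw": 0}
    - {"claw": -0.3,"delta_pos": [0,0,-1.5],"yaw": 0}
    - {"claw": -1,"delta_pos": [0,0,-4],"yaw": 0}
    - {"claw": -1,"delta_pos": [0,0,-4],"yaw": 0}
    - {"claw": -1,"delta_pos": [0,0,0],"yaw": 0}
    - {"claw": -1,"delta_pos": [0,0,0],"yaw": 0}

```text
clock: 7.7
eef_pos: [446.2, -317.9, 339.9]
tcp_rot: [3.142, -0.0, -0.201]
contact_force: [0.0, 0.1, -0.2]
opening: 1.004
grasp_force: 0.0
```

```bash
python3 - <<'E'
from h import *
from rig import r
import pickle
s=r.sense();f=r.grab_frame('wrist');pickle.dump((s,f),open('pics/w3.pkl','wb'));cv2.imwrite('pics/w3.png',f['img'])
P=cloud(f,s)
m=(abs(P[...,2]-68)<3);print('plate z',np.median(P[...,2][m]),m.sum())
print(s['clock'],s['eef_pos'],s['tcp_rot'],go(s,614.2,-305,320));print(lid(f,s,313,200,68))
E
```

```text
plate z 67.16206887525522 27191
7.7 [ 446.21073455 -317.8855957   339.89733455] [ 3.14150183e+00 -2.91114567e-04 -2.01220418e-01] [16.2  -4.62  1.99]
(array([ 446. , -318.5]), array([ 85. , 134.6]), 78.4, array([ 445.7, -318.6]), 157.3)
```

View pics/w3.png

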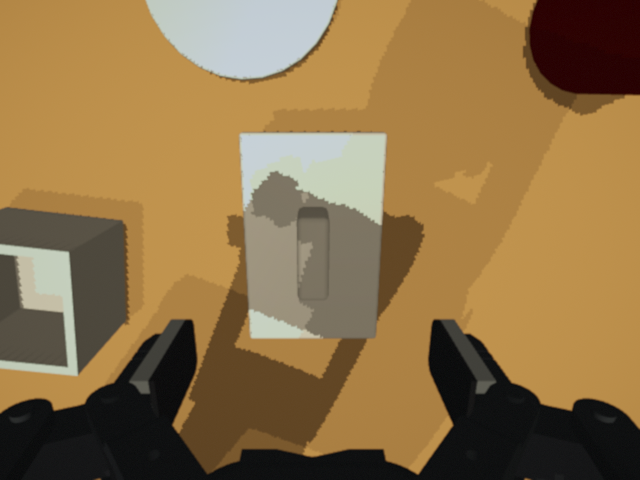

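The oblong lid is seated: plate top at z≈67, knob centred at (313,250), square to the pot. Next is the large lid, keeping the same yaw.

apply_moves:
  deltas:
    - {"claw": -1,"delta_pos": [4.2,-1.2,0],"yaw": 0}
    - {"claw": -1,"delta_pos": [6.0,-1.7,0],"yaw": 0}
    - {"claw": -1,"delta_pos": [6.0,-1.7,0],"yaw": 0}
    - {"claw": -1,"delta_pos": [0,0,4.0],"yaw": 0}
    - {"claw": -1,"delta_pos": [0,0,4.0],"yaw": 0}
    - {"claw": -1,"delta_pos": [0,0,3.0],"yaw": 0}
    - {"claw": -1,"delta_pos": [0,0,0],"yaw": 0}
    - {"claw": -1,"delta_pos": [0,0,0],"yaw": 0}

```text
clock: 8.75
eef_pos: [614.6, -305.5, 230.1]
tcp_rot: [3.142, -0.0, -0.201]
contact_force: [0.2, 0.2, -0.3]
opening: 1.0
grasp_force: 0.0
```

```bash
python3 - <<'E'
from h import *
from rig import r
import pickle
s=r.sense();f=r.grab_frame('wrist');pickle.dump((s,f),open('pics/w4.pkl','wb'));cv2.imwrite('pics/w4.png',f['img'])
P=cloud(f,s);m=((abs(P[...,2]-50)<4)&(np.hypot(P[...,0]-614,P[...,1]+305)<25)).astype(np.uint8)
c=max(cv2.findContours(m,0,2)[0],key=cv2.contourArea)
q=ray(f,c.reshape(-1,2),50,s)[:,:2].astype(np.float32);print('knob',cv2.minEnclosingCircle(q))
print(s['clock'],s['eef_pos'],s['tcp_rot'],go(s,614.2,-304.7,197))
E
```

```text
knob ((615.0496215820312, -307.0721435546875), 11.961799621582031)
8.75 [ 614.56539369 -305.51020288  230.07265276] [ 3.14156844e+00 -3.88176425e-05 -2.01239044e-01] [-0.05 -0.07  3.31]
```

apply_moves:
  deltas:
    - {"claw": -1,"delta_pos": [0.1,0.1,2.0],"yaw": 0}
    - {"claw": -1,"delta_pos": [0,0,1.3],"yaw": 0}
    - {"claw": -1,"delta_pos": [0,0,0],"yaw": 0}
    - {"claw": 1,"delta_pos": [0,0,0],"yaw": 0}
    - {"claw": 1,"delta_pos": [0,0,0],"yaw": 0}
    - {"claw": 1,"delta_pos": [0,0,0],"yaw": 0}
    - {"claw": 1,"delta_pos": [0,0,0],"yaw": 0}
    - {"claw": 1,"delta_pos": [0,0,0],"yaw": 0}

```text
clock: 9.8
eef_pos: [615.4, -306.6, 197.3]
tcp_rot: [3.141, -0.001, -0.201]
contact_force: [-0.5, 0.7, 4.8]
opening: 0.263
grasp_force: 49.0
```

apply_moves:
  deltas:
    - {"claw": 1,"delta_pos": [0,0,0],"yaw": 0}
    - {"claw": 1,"delta_pos": [0,0,-1.0],"yaw": 0}
    - {"claw": 1,"delta_pos": [0,0,-3.0],"yaw": 0}
    - {"claw": 1,"delta_pos": [0,0,-4.5],"yaw": 0}
    - {"claw": 1,"delta_pos": [0,0,-3.5],"yaw": 0}
    - {"claw": 1,"delta_pos": [0,0,-1.0],"yaw": 0}
    - {"claw": 1,"delta_pos": [0,0,0],"yaw": 0}
    - {"claw": 1,"delta_pos": [0,0,0],"yaw": 0}

```text
clock: 10.8
eef_pos: [614.5, -306.3, 324.7]
tcp_rot: [-3.141, 0.003, -0.201]
contact_force: [0.1, 0.1, -2.6]
opening: 0.261
grasp_force: 49.1
```

```bash
python3 - <<'E'
from h import *
from rig import r
s=r.sense()
print(s['clock'],s['eef_pos'],s['opening'],s['qpos'],go(s,612,320,327))
E
```

```text
10.8 [ 614.52409001 -306.27461956  324.69043901] 0.26137181714059204 [-4.64545401e-01  5.23558179e-01  1.55636790e+00 -2.57055285e-06
  1.06466354e+00  1.30749559e+00] [-12.77 -61.31  -0.15]
```

apply_moves:
  deltas:
    - {"claw": 1,"delta_pos": [-0.4,-2.0,0],"yaw": 0}
    - {"claw": 1,"delta_pos": [-0.9,-4.2,0],"yaw": 0}
    - {"claw": 1,"delta_pos": [-0.9,-4.2,0],"yaw": 0}
    - {"claw": 1,"delta_pos": [-0.9,-4.2,0],"yaw": 0}
    - {"claw": 1,"delta_pos": [-0.9,-4.2,0],"yaw": 0}
    - {"claw": 1,"delta_pos": [-0.9,-4.2,0],"yaw": 0}
    - {"claw": 1,"delta_pos": [-0.9,-4.2,0],"yaw": 0}
    - {"claw": 1,"delta_pos": [-0.9,-4.2,0],"yaw": 0}

```text
clock: 11.8
eef_pos: [611.4, 16.9, 325.7]
tcp_rot: [3.142, 0.002, -0.201]
contact_force: [0.7, 0.2, -1.3]
opening: 0.263
grasp_force: 49.2
```

apply_moves:
  deltas:
    - {"claw": 1,"delta_pos": [-0.9,-4.2,0],"yaw": 0}
    - {"claw": 1,"delta_pos": [-0.9,-4.2,0],"yaw": 0}
    - {"claw": 1,"delta_pos": [-0.9,-4.2,0],"yaw": 0}
    - {"claw": 1,"delta_pos": [-0.4,-2.0,0],"yaw": 0}
    - {"claw": 1,"delta_pos": [0,0,0],"yaw": 0}
    - {"claw": 1,"delta_pos": [0,0,0],"yaw": 0}

```text
clock: 12.55
eef_pos: [610.8, 163.1, 326.3]
tcp_rot: [3.141, 0.001, -0.201]
contact_force: [-0.4, 0.3, -2.4]
opening: 0.263
grasp_force: 49.4
```

```bash
python3 - <<'E'
from h import *
from rig import r
import pickle
s=r.sense();f=r.grab_frame('wrist');pickle.dump((s,f),open('pics/w5.pkl','wb'));cv2.imwrite('pics/w5.png',f['img'])
from scipy.optimize import least_squares
P=cloud(f,s);m=(abs(P[...,2]-80)<4)&(np.hypot(P[...,0]-613,P[...,1]-320)<75)
q=P[m][:,:2];print(len(q))
fit=least_squares(lambda p:np.hypot(*(q-p).T)-57,[613,320],loss='soft_l1');print('pot rim centre',fit.x,np.std(fit.fun))
m=(abs(P[...,2]-(s['eef_pos'][2]-197.3+20))<5);q=P[m][:,:2];q=q[cv2.convexHull(q.astype(np.float32),returnPoints=False)[:,0]]
k=np.hypot(*(q-s['eef_pos'][:2]).T)>55;q=q[k];fit=least_squares(lambda p:np.hypot(*(q-p).T)-63,s['eef_pos'][:2],loss='soft_l1');print('lid',fit.x,len(q),np.std(fit.fun))
print(s['clock'],s['eef_pos'],s['tcp_rot'],s['opening'],go(s,612.7,320.3,324))
E
```

```text
4211
pot rim centre [613.01740486 320.02181452] 1.7617951693196205
lid [608.530499   163.03356556] 56 0.23449082865836252
12.55 [610.77903702 163.09605611 326.27218445] [ 3.14077547e+00  7.09801862e-04 -2.01258316e-01] 0.2633746235562387 [ -2.95 -15.44   0.22]
```

View pics/w5.png

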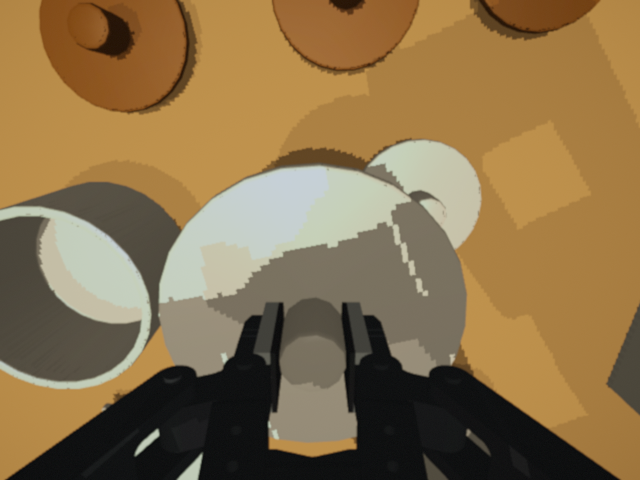

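The wrist view shows the large lid held level and the large pot's rim at left around (70,295), fitted at (613, 320). I'll move over it and lower.

apply_moves:
  deltas:
    - {"claw": 1,"delta_pos": [-0.5,-2.7,0],"yaw": 0}
    - {"claw": 1,"delta_pos": [-0.8,-4.2,0],"yaw": 0}
    - {"claw": 1,"delta_pos": [-0.8,-4.2,0],"yaw": 0}
    - {"claw": 1,"delta_pos": [-0.5,-2.7,0],"yaw": 0}
    - {"claw": 1,"delta_pos": [-0.2,-1.65,0],"yaw": 0}
    - {"claw": 1,"delta_pos": [0,0,0],"yaw": 0}
    - {"claw": 1,"delta_pos": [0,0,2.0],"yaw": 0}
    - {"claw": 1,"delta_pos": [0,0,1.5],"yaw": 0}

```text
clock: 13.6
eef_pos: [614.2, 319.4, 289.7]
tcp_rot: [3.14, 0.001, -0.202]
contact_force: [-0.0, -0.9, -2.1]
opening: 0.262
grasp_force: 49.5
```

apply_moves:
  deltas:
    - {"claw": 1,"delta_pos": [0,0,1.0],"yaw": 0}
    - {"claw": 1,"delta_pos": [0,0,0.4],"yaw": 0}
    - {"claw": 1,"delta_pos": [0,0,0.4],"yaw": 0}
    - {"claw": 1,"delta_pos": [0,0,0.3],"yaw": 0}
    - {"claw": 1,"delta_pos": [0,0,0.2],"yaw": 0}
    - {"claw": 1,"delta_pos": [0,0,0],"yaw": 0}

```text
clock: 14.35
eef_pos: [614.5, 320.8, 268.7]
tcp_rot: [-3.142, -0.0, -0.201]
contact_force: [-0.4, 0.4, -3.3]
opening: 0.264
grasp_force: 49.5
```

apply_moves:
  deltas:
    - {"claw": 1,"delta_pos": [0,0,0.2],"yaw": 0}
    - {"claw": 1,"delta_pos": [0,0,0.1],"yaw": 0}
    - {"claw": 1,"delta_pos": [0,0,0.1],"yaw": 0}
    - {"claw": 1,"delta_pos": [0,0,0],"yaw": 0}

```text
clock: 14.85
eef_pos: [614.5, 320.7, 265.3]
tcp_rot: [-3.142, -0.0, -0.201]
contact_force: [-2.3, -1.6, 4.7]
opening: 0.261
grasp_force: 50.2
```

Seated. I'll release, rise and check.

apply_moves:
  deltas:
    - {"claw": -0.3,"delta_pos": [0,0,0],"yaw": 0}
    - {"claw": -0.3,"delta_pos": [0,0,0],"yaw": 0}
    - {"claw": -0.3,"delta_pos": [0,0,0],"yaw": 0}
    - {"claw": -0.3,"delta_pos": [0,0,-1.5],"yaw": 0}
    - {"claw": -1,"delta_pos": [0,0,-3],"yaw": 0}
    - {"claw": -1,"delta_pos": [0,0,-3],"yaw": 0}
    - {"claw": -1,"delta_pos": [0,0,0],"yaw": 0}
    - {"claw": -1,"delta_pos": [0,0,0],"yaw": 0}

```text
clock: 15.85
eef_pos: [614.3, 320.6, 339.9]
tcp_rot: [-3.142, -0.0, -0.201]
contact_force: [-0.1, -0.1, 0.9]
opening: 1.0
grasp_force: 0.0
```

```bash
python3 - <<'E'
from h import *
from rig import r
s=r.sense();f=r.grab_frame('wrist')
P=cloud(f,s);m=(abs(P[...,2]-88)<10)&(np.hypot(P[...,0]-613,P[...,1]-320)<60)&(np.hypot(P[...,0]-613,P[...,1]-320)>25)
q=P[m];A=np.c_[q[:,:2],np.ones(len(q))];c=np.linalg.lstsq(A,q[:,2],rcond=None)[0];print('plate z',np.median(q[:,2]),'tilt',c[:2])
print(s['clock'],s['eef_pos'],go(s,612,88.8,s['eef_pos'][2]),go(s,612,88.8,197));cv2.imwrite('pics/w6.png',f['img'])
E
```

```text
plate z 87.15415353664298 tilt [-0.00032559 -0.00017962]
15.85 [614.33369696 320.62923777 339.8766167 ] [ 4.4  22.76 -0.  ] [ 4.4  22.76 14.29]
```

The large lid is seated and level. Next is the small lid.

apply_moves:
  deltas:
    - {"claw": -1,"delta_pos": [0.9,4.6,0],"yaw": 0}
    - {"claw": -1,"delta_pos": [1.1,5.6,0],"yaw": 0}
    - {"claw": -1,"delta_pos": [1.2,6.1,0],"yaw": 0}
    - {"claw": -1,"delta_pos": [1.2,6.4,0],"yaw": 0}
    - {"claw": -1,"delta_pos": [0,0,4.0],"yaw": 0}
    - {"claw": -1,"delta_pos": [0,0,4.0],"yaw": 0}
    - {"claw": -1,"delta_pos": [0,0,3.0],"yaw": 0}
    - {"claw": -1,"delta_pos": [0,0,0],"yaw": 0}

```text
clock: 16.9
eef_pos: [610.7, 91.8, 226.6]
tcp_rot: [3.139, 0.006, -0.201]
contact_force: [-0.6, -0.6, -0.6]
opening: 1.002
grasp_force: 0.0
```

apply_moves:
  deltas:
    - {"claw": -1,"delta_pos": [0,0,0],"yaw": 0}

```text
clock: 17.02
eef_pos: [612.6, 92.2, 230.2]
tcp_rot: [-3.142, -0.0, -0.201]
contact_force: [0.1, 1.0, 0.6]
opening: 0.994
grasp_force: 0.0
```

```bash
cat >> h.py <<'E'
def knob(f,s,x,y):
    P=cloud(f,s);m=((abs(P[...,2]-50)<4)&(np.hypot(P[...,0]-x,P[...,1]-y)<28)).astype(np.uint8)
    c=max(cv2.findContours(m,0,2)[0],key=cv2.contourArea)
    q=ray(f,c.reshape(-1,2),50,s)[:,:2].astype(np.float32)
    return cv2.minEnclosingCircle(q),cv2.minAreaRect(q)
E
python3 - <<'E'
from h import *
from rig import r
s=r.sense();f=r.grab_frame('wrist');k=knob(f,s,612,88);print(k)
print(s['clock'],s['eef_pos'],go(s,*k[0][0],197))
E
```

```text
(((613.4365844726562, 88.01278686523438), 11.995882034301758), ((613.4248046875, 87.9385986328125), (23.082687377929688, 22.689428329467773), 29.644407272338867))
17.025 [612.56545356  92.22719778 230.22234901] [0.17 0.4  3.32]
```

apply_moves:
  deltas:
    - {"claw": -1,"delta_pos": [0.15,0.4,2.0],"yaw": 0}
    - {"claw": -1,"delta_pos": [0,0,1.3],"yaw": 0}
    - {"claw": -1,"delta_pos": [0,0,0],"yaw": 0}
    - {"claw": 1,"delta_pos": [0,0,0],"yaw": 0}
    - {"claw": 1,"delta_pos": [0,0,0],"yaw": 0}
    - {"claw": 1,"delta_pos": [0,0,0],"yaw": 0}
    - {"claw": 1,"delta_pos": [0,0,0],"yaw": 0}
    - {"claw": 1,"delta_pos": [0,0,0],"yaw": 0}

```text
clock: 18.08
eef_pos: [613.1, 88.0, 197.2]
tcp_rot: [-3.141, -0.001, -0.201]
contact_force: [-0.8, 0.3, 4.9]
opening: 0.263
grasp_force: 49.0
```

apply_moves:
  deltas:
    - {"claw": 1,"delta_pos": [0,0,0],"yaw": 0}
    - {"claw": 1,"delta_pos": [0,0,-1.0],"yaw": 0}
    - {"claw": 1,"delta_pos": [0,0,-3.0],"yaw": 0}
    - {"claw": 1,"delta_pos": [0,0,-4.5],"yaw": 0}
    - {"claw": 1,"delta_pos": [0,0,-3.5],"yaw": 0}
    - {"claw": 1,"delta_pos": [0,0,0],"yaw": 0}
    - {"claw": 1,"delta_pos": [0,0,0],"yaw": 0}

```text
clock: 18.95
eef_pos: [612.5, 87.9, 316.2]
tcp_rot: [3.141, 0.001, -0.201]
contact_force: [-0.1, 0.4, -0.9]
opening: 0.262
grasp_force: 49.0
```

```bash
python3 - <<'E'
from h import *
from rig import r
s=r.sense()
print(s['clock'],s['eef_pos'],s['opening'],go(s,440,-35,317))
E
```

```text
18.95 [612.48562562  87.86338737 316.2092191 ] 0.2615447488495276 [-14.45  15.49  -0.06]
```

apply_moves:
  deltas:
    - {"claw": 1,"delta_pos": [-1.4,1.5,0],"yaw": 0}
    - {"claw": 1,"delta_pos": [-2.9,3.1,0],"yaw": 0}
    - {"claw": 1,"delta_pos": [-2.9,3.1,0],"yaw": 0}
    - {"claw": 1,"delta_pos": [-2.9,3.1,0],"yaw": 0}
    - {"claw": 1,"delta_pos": [-2.9,3.1,0],"yaw": 0}
    - {"claw": 1,"delta_pos": [-1.4,1.6,0],"yaw": 0}
    - {"claw": 1,"delta_pos": [0,0,0],"yaw": 0}
    - {"claw": 1,"delta_pos": [0,0,0],"yaw": 0}

```text
clock: 19.95
eef_pos: [441.9, -35.0, 316.7]
tcp_rot: [-3.141, -0.001, -0.201]
contact_force: [1.0, 0.3, -0.0]
opening: 0.264
grasp_force: 49.2
```

```bash
python3 - <<'E'
from h import *
from rig import r
from scipy.optimize import least_squares
s=r.sense();f=r.grab_frame('wrist');cv2.imwrite('pics/w7.png',f['img'])
P=cloud(f,s);m=(abs(P[...,2]-55)<4)&(np.hypot(P[...,0]-417,P[...,1]-93)<55)
q=P[m][:,:2];fit=least_squares(lambda p:np.hypot(*(q-p).T)-39,[417,93],loss='soft_l1');print('pot rim',fit.x,np.std(fit.fun),len(q))
m=(abs(P[...,2]-75)<4)&(np.hypot(P[...,0]-446,P[...,1]+113)<70);print(cv2.minAreaRect(P[m][:,:2].astype(np.float32)),m.sum())
print(s['clock'],s['eef_pos'],s['tcp_rot'],go(s,*fit.x,265))
E
```

```text
pot rim [415.51565163  91.13885398] 1.7374871954704458 3454
((443.8064270019531, -114.49639892578125), (91.05213928222656, 90.48755645751953), 71.57319641113281) 6254
19.95 [441.87510429 -34.95813991 316.66987645] [-3.14126404e+00 -8.42886874e-04 -2.01391473e-01] [ -5.11 -11.83   5.17]
```

View pics/w7.png

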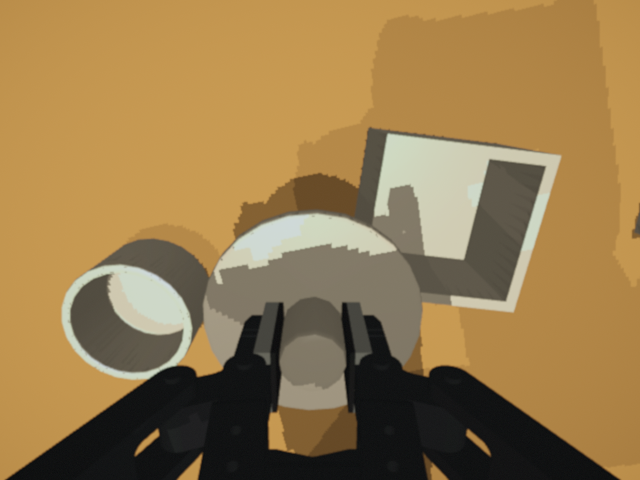

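The small pot's rim is fully visible at lower left, around (128,322), and fits to (415.5, 91.1). The square pot at (460,220) is also seen, measuring (443.8, -114.5) at 71.6°.

apply_moves:
  deltas:
    - {"claw": 1,"delta_pos": [-1.0,-2.5,0],"yaw": 0}
    - {"claw": 1,"delta_pos": [-1.6,-3.7,0],"yaw": 0}
    - {"claw": 1,"delta_pos": [-1.5,-3.5,0],"yaw": 0}
    - {"claw": 1,"delta_pos": [-0.95,-2.2,0],"yaw": 0}
    - {"claw": 1,"delta_pos": [0,0,0],"yaw": 0}
    - {"claw": 1,"delta_pos": [0,0,2.5],"yaw": 0}
    - {"claw": 1,"delta_pos": [0,0,2.0],"yaw": 0}
    - {"claw": 1,"delta_pos": [0,0,1.0],"yaw": 0}

```text
clock: 21.0
eef_pos: [415.4, 91.2, 260.8]
tcp_rot: [3.141, 0.001, -0.201]
contact_force: [1.0, 0.5, -0.7]
opening: 0.261
grasp_force: 49.3
```

apply_moves:
  deltas:
    - {"claw": 1,"delta_pos": [0,0,0.7],"yaw": 0}
    - {"claw": 1,"delta_pos": [0,0,0.4],"yaw": 0}
    - {"claw": 1,"delta_pos": [0,0,0.4],"yaw": 0}
    - {"claw": 1,"delta_pos": [0,0,0.2],"yaw": 0}
    - {"claw": 1,"delta_pos": [0,0,0.1],"yaw": 0}
    - {"claw": 1,"delta_pos": [0,0,0],"yaw": 0}
    - {"claw": 1,"delta_pos": [0,0,0],"yaw": 0}

```text
clock: 21.88
eef_pos: [415.2, 91.5, 243.8]
tcp_rot: [-3.141, -0.0, -0.201]
contact_force: [0.3, -0.3, -0.5]
opening: 0.26
grasp_force: 49.2
```

apply_moves:
  deltas:
    - {"claw": 1,"delta_pos": [0,0,0.2],"yaw": 0}
    - {"claw": 1,"delta_pos": [0,0,0.1],"yaw": 0}
    - {"claw": 1,"delta_pos": [0,0,0.1],"yaw": 0}
    - {"claw": 1,"delta_pos": [0,0,0],"yaw": 0}

```text
clock: 22.38
eef_pos: [415.2, 91.5, 240.1]
tcp_rot: [3.142, 0.0, -0.201]
contact_force: [-3.1, -0.3, 9.7]
opening: 0.265
grasp_force: 50.6
```

Seated. I'll release and rise.

apply_moves:
  deltas:
    - {"claw": -0.3,"delta_pos": [0,0,0],"yaw": 0}
    - {"claw": -0.3,"delta_pos": [0,0,0],"yaw": 0}
    - {"claw": -0.3,"delta_pos": [0,0,0],"yaw": 0}
    - {"claw": -0.3,"delta_pos": [0,0,-1.5],"yaw": 0}
    - {"claw": -1,"delta_pos": [0,0,-4],"yaw": 0}
    - {"claw": -1,"delta_pos": [0,0,-4.5],"yaw": 0}
    - {"claw": -1,"delta_pos": [0,0,0],"yaw": -0.0}
    - {"claw": -1,"delta_pos": [0,0,0],"yaw": 0}

```text
clock: 23.38
eef_pos: [414.9, 91.5, 339.3]
tcp_rot: [3.142, 0.0, -0.201]
contact_force: [0.2, -0.4, 0.0]
opening: 1.003
grasp_force: 0.0
```

```bash
python3 - <<'E'
from h import *
from rig import r
s=r.sense();f=r.grab_frame('wrist')
P=cloud(f,s);d=np.hypot(P[...,0]-415,P[...,1]-91);m=(abs(P[...,2]-63)<10)&(d<42)&(d>22)
q=P[m];A=np.c_[q[:,:2],np.ones(len(q))];c=np.linalg.lstsq(A,q[:,2],rcond=None)[0];print('plate z',np.median(q[:,2]),'tilt',c[:2])
print(s['clock'],s['eef_pos'],go(s,436,331,340))
E
```

```text
plate z 62.15822465667483 tilt [-9.51820070e-05  4.00759748e-04]
23.375 [414.88820235  91.45699634 339.32856953] [ -2.72 -23.89  -0.07]
```

The small lid is seated and level. The square lid is last.

apply_moves:
  deltas:
    - {"claw": -1,"delta_pos": [-0.5,-4.4,0],"yaw": 0}
    - {"claw": -1,"delta_pos": [-0.5,-4.7,0],"yaw": 0}
    - {"claw": -1,"delta_pos": [-0.6,-5.0,0],"yaw": 0}
    - {"claw": -1,"delta_pos": [-0.6,-5.0,0],"yaw": 0}
    - {"claw": -1,"delta_pos": [-0.5,-4.8,0],"yaw": 0}
    - {"claw": -1,"delta_pos": [0,0,4.0],"yaw": 0.055}
    - {"claw": -1,"delta_pos": [0,0,4.0],"yaw": 0}
    - {"claw": -1,"delta_pos": [0,0,3.0],"yaw": 0}

```text
clock: 24.42
eef_pos: [435.4, 330.6, 226.4]
tcp_rot: [3.138, 0.003, -0.256]
contact_force: [-0.0, 0.0, -1.3]
opening: 0.999
grasp_force: 0.0
```

apply_moves:
  deltas:
    - {"claw": -1,"delta_pos": [0,0,0],"yaw": 0}
    - {"claw": -1,"delta_pos": [0,0,0],"yaw": 0}

```text
clock: 24.68
eef_pos: [436.6, 331.2, 229.8]
tcp_rot: [3.141, 0.0, -0.256]
contact_force: [0.1, -0.9, 0.1]
opening: 0.999
grasp_force: 0.0
```

```bash
python3 - <<'E'
from h import *
from rig import r
s=r.sense();f=r.grab_frame('wrist');k=knob(f,s,436,331);print(k)
print(s['clock'],s['eef_pos'],s['tcp_rot'],s['qpos'][5],go(s,*k[1][0],197))
E
```

```text
(((436.6123046875, 330.4333801269531), 15.267723083496094), ((436.7881774902344, 330.2256774902344), (23.340730667114258, 23.716569900512695), 75.27677154541016))
24.675 [436.57863402 331.17839837 229.786889  ] [ 3.14117762e+00  3.52392357e-04 -2.56200258e-01] 2.4731999483287295 [0.05 0.09 3.28]
```

apply_moves:
  deltas:
    - {"claw": -1,"delta_pos": [0,0.1,2.0],"yaw": 0}
    - {"claw": -1,"delta_pos": [0,0,1.3],"yaw": 0}
    - {"claw": -1,"delta_pos": [0,0,0],"yaw": 0}
    - {"claw": 1,"delta_pos": [0,0,0],"yaw": 0}
    - {"claw": 1,"delta_pos": [0,0,0],"yaw": 0}
    - {"claw": 1,"delta_pos": [0,0,0],"yaw": 0}
    - {"claw": 1,"delta_pos": [0,0,0],"yaw": 0}
    - {"claw": 1,"delta_pos": [0,0,0],"yaw": 0}

```text
clock: 25.72
eef_pos: [436.4, 330.3, 197.1]
tcp_rot: [-3.141, -0.0, -0.256]
contact_force: [-1.3, 0.2, 5.5]
opening: 0.27
grasp_force: 49.8
```

apply_moves:
  deltas:
    - {"claw": 1,"delta_pos": [0,0,0],"yaw": 0}
    - {"claw": 1,"delta_pos": [0,0,-1.0],"yaw": 0}
    - {"claw": 1,"delta_pos": [0,0,-3.0],"yaw": 0}
    - {"claw": 1,"delta_pos": [0,0,-4.5],"yaw": 0}
    - {"claw": 1,"delta_pos": [0,0,-4.5],"yaw": 0.064}
    - {"claw": 1,"delta_pos": [0,0,-1.0],"yaw": 0}
    - {"claw": 1,"delta_pos": [0,0,0],"yaw": 0}
    - {"claw": 1,"delta_pos": [0,0,0],"yaw": 0}

```text
clock: 26.72
eef_pos: [435.7, 329.7, 335.1]
tcp_rot: [3.139, 0.002, -0.32]
contact_force: [-0.2, -0.3, -2.3]
opening: 0.276
grasp_force: 49.5
```

```bash
python3 - <<'E'
from h import *
from rig import r
s=r.sense()
print(s['clock'],s['eef_pos'],s['tcp_rot'],s['opening'],go(s,445,-114,337))
E
```

```text
26.725 [435.66598965 329.71173713 335.11879762] [ 3.13938316e+00  1.52189022e-03 -3.19684461e-01] 0.2759722097120035 [14.83 41.83 -0.12]
```

apply_moves:
  deltas:
    - {"claw": 1,"delta_pos": [0.6,1.7,0],"yaw": 0}
    - {"claw": 1,"delta_pos": [1.24,3.5,0],"yaw": 0}
    - {"claw": 1,"delta_pos": [1.24,3.5,0],"yaw": 0}
    - {"claw": 1,"delta_pos": [1.24,3.5,0],"yaw": 0}
    - {"claw": 1,"delta_pos": [1.24,3.5,0],"yaw": 0}
    - {"claw": 1,"delta_pos": [1.24,3.5,0],"yaw": 0}
    - {"claw": 1,"delta_pos": [1.24,3.5,0],"yaw": 0}
    - {"claw": 1,"delta_pos": [1.24,3.5,0],"yaw": 0}

```text
clock: 27.72
eef_pos: [440.9, 50.4, 335.8]
tcp_rot: [3.141, 0.002, -0.32]
contact_force: [-0.0, 0.3, -1.5]
opening: 0.271
grasp_force: 49.4
```

apply_moves:
  deltas:
    - {"claw": 1,"delta_pos": [1.24,3.5,0],"yaw": 0}
    - {"claw": 1,"delta_pos": [1.24,3.5,0],"yaw": 0}
    - {"claw": 1,"delta_pos": [1.24,3.5,0],"yaw": 0}
    - {"claw": 1,"delta_pos": [1.24,3.5,0],"yaw": 0}
    - {"claw": 1,"delta_pos": [0.6,1.63,0],"yaw": 0}
    - {"claw": 1,"delta_pos": [0,0,0],"yaw": 0}
    - {"claw": 1,"delta_pos": [0,0,0],"yaw": 0}

```text
clock: 28.6
eef_pos: [445.1, -113.0, 336.3]
tcp_rot: [-3.141, 0.001, -0.32]
contact_force: [-0.4, -0.2, -2.4]
opening: 0.27
grasp_force: 49.6
```

```bash
python3 - <<'E'
from h import *
from rig import r
s=r.sense();f=r.grab_frame('wrist');cv2.imwrite('pics/w8.png',f['img'])
print(s['clock'],s['eef_pos'],s['tcp_rot'],s['opening'],go(s,445,-114,197+63))
E
```

```text
28.6 [ 445.1140879  -113.03628412  336.3413813 ] [-3.14135444e+00  1.01312413e-03 -3.20159045e-01] 0.2696637180905943 [0.03 0.1  7.63]
```

View pics/w8.png

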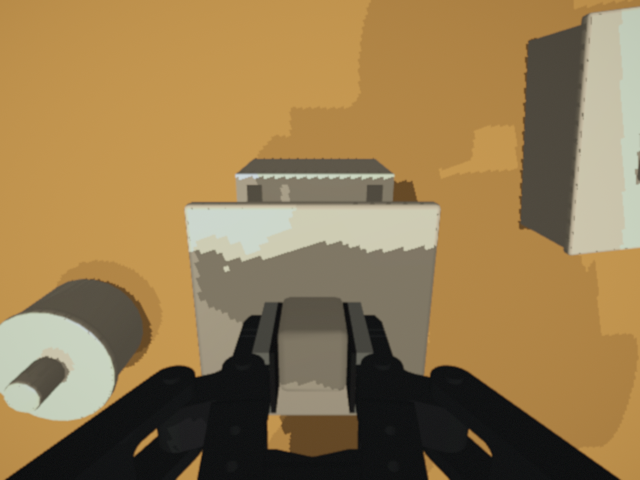

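The lid is square over the pot: rim mid at col 315 and lid mid at col 312.5, so about +1.5 mm in tool y. Lowering now.

apply_moves:
  deltas:
    - {"claw": 1,"delta_pos": [0,0.15,2.0],"yaw": 0}
    - {"claw": 1,"delta_pos": [0,0,2.5],"yaw": 0}
    - {"claw": 1,"delta_pos": [0,0,1.0],"yaw": 0}
    - {"claw": 1,"delta_pos": [0,0,0.5],"yaw": 0}
    - {"claw": 1,"delta_pos": [0,0,0.5],"yaw": 0}
    - {"claw": 1,"delta_pos": [0,0,0.5],"yaw": 0}
    - {"claw": 1,"delta_pos": [0,0,0.3],"yaw": 0}
    - {"claw": 1,"delta_pos": [0,0,0],"yaw": 0}

```text
clock: 29.65
eef_pos: [444.9, -115.1, 263.6]
tcp_rot: [-3.142, 0.0, -0.32]
contact_force: [0.8, 0.3, -2.1]
opening: 0.272
grasp_force: 49.6
```

apply_moves:
  deltas:
    - {"claw": 1,"delta_pos": [0,0,0.1],"yaw": 0}
    - {"claw": 1,"delta_pos": [0,0,0.1],"yaw": 0}
    - {"claw": 1,"delta_pos": [0,0,0.1],"yaw": 0}
    - {"claw": 1,"delta_pos": [0,0,0],"yaw": 0}

```text
clock: 30.15
eef_pos: [444.9, -115.0, 260.6]
tcp_rot: [3.142, 0.0, -0.32]
contact_force: [-0.2, 0.1, -1.7]
opening: 0.272
grasp_force: 49.6
```

apply_moves:
  deltas:
    - {"claw": 1,"delta_pos": [0,0,0.1],"yaw": 0}
    - {"claw": 1,"delta_pos": [0,0,0],"yaw": 0}
    - {"claw": 1,"delta_pos": [0,0,0],"yaw": 0}

```text
clock: 30.52
eef_pos: [445.0, -115.0, 260.1]
tcp_rot: [-3.142, -0.0, -0.32]
contact_force: [-2.6, -0.3, 5.5]
opening: 0.276
grasp_force: 50.6
```

apply_moves:
  deltas:
    - {"claw": -0.3,"delta_pos": [0,0,0],"yaw": 0}
    - {"claw": -0.3,"delta_pos": [0,0,0],"yaw": 0}
    - {"claw": -0.3,"delta_pos": [0,0,0],"yaw": 0}
    - {"claw": -0.3,"delta_pos": [0,0,-1.5],"yaw": 0}
    - {"claw": -1,"delta_pos": [0,0,-4],"yaw": 0}
    - {"claw": -1,"delta_pos": [0,0,-4.5],"yaw": 0}
    - {"claw": -1,"delta_pos": [-4,0,-4.5],"yaw": 0}
    - {"claw": -1,"delta_pos": [-4,0,-4.5],"yaw": 0}

```text
clock: 31.52
eef_pos: [367.8, -89.5, 451.9]
tcp_rot: [-3.141, -0.001, -0.32]
contact_force: [0.8, 0.1, 1.2]
opening: 0.998
grasp_force: 0.0
```

apply_moves:
  deltas:
    - {"claw": -1,"delta_pos": [-3,0,-3],"yaw": 0}
    - {"claw": -1,"delta_pos": [0,0,0],"yaw": 0}
    - {"claw": -1,"delta_pos": [0,0,0],"yaw": 0}

```text
clock: 31.9
eef_pos: [340.7, -80.5, 479.8]
tcp_rot: [-3.142, -0.001, -0.32]
contact_force: [0.6, 0.2, -0.5]
opening: 1.002
grasp_force: 0.0
```

```bash
python3 - <<'E'
from h import *
from rig import r
s=r.sense();f=r.grab_frame('wrist');g=r.grab_frame('side');cv2.imwrite('pics/side9.png',g['img']);cv2.imwrite('pics/w9.png',f['img'])
for n,fr,o in (('w',f,[('sq',445,-115,83,45)]),('side',g,[('sq',445,-115,83,45),('ob',446,-318,68,40),('lg',613,321,88,60),('sm',415,91,63,42)])):
    P=cloud(fr,s)
    for k,x,y,h,rad in o:
        d=np.hypot(P[...,0]-x,P[...,1]-y);m=(abs(P[...,2]-h)<10)&(d<rad)&(d>25);q=P[m]
        if len(q)<30: print(n,k,len(q));continue
        c=np.linalg.lstsq(np.c_[q[:,:2],np.ones(len(q))],q[:,2],rcond=None)[0]
        print(n,k,len(q),'z',np.median(q[:,2]).round(1),'tilt',c[:2].round(3))
print(s['clock'],s['eef_pos'],s['contact_force'])
E
```

```text
w sq 6838 z 82.1 tilt [ 0.    -0.001]
side sq 305 z 83.8 tilt [-0.008  0.005]
side ob 236 z 68.8 tilt [0.001 0.013]
side lg 365 z 89.0 tilt [0.005 0.004]
side sm 174 z 63.6 tilt [0.006 0.008]
31.9 [340.6580394  -80.47529746 479.77516824] [ 0.60482401  0.23074204 -0.54724793]
```

View pics/side9.png

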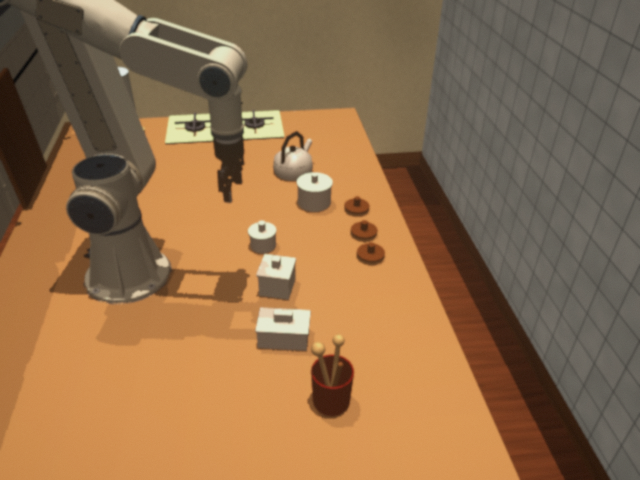

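All four lids sit level on their pots, at (262,235), (277,265), (284,320) and (315,185). The kettle, crock and brown lids look unmoved, and the arm is clear, so I'm handing in.

```bash
python3 -c "
from rig import r
print(r.sign_off())"
```

```text
the job is handed in; nothing more can be done
None
```

All four lids are on their own pots, seated and level by the depth readings, with the kettle and crock untouched; I handed in at about 32 s, and the sign-off returned no verdict.

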